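# Serve the dark roll with the bread tongs

### The job

Serve the dark bread roll: using the tongs, never your fingers, lift it out of the basket and set it down right side up in the middle of the plate, letting it go only once it is resting there. Then lay the tongs back on their rest as you found them and let go. Leave the light roll where it lies in the basket, and do not disturb the sugar bowl, the jam jar or the cup.

Things in the scene. Friction and masses are not known exactly. Their poses are not given: they have to be found in the camera images.
- tongs_grip (a point): Steel kitchen tongs, 230 mm long, 105 g, lying flat across the rest's two bars. Point: midway between the red handle pads, at mid-height. x runs towards the jaws, y from arm to arm (they close along it), z up. Arms are 20 mm tall. Pads: 22 mm tall, x -35 to +35 mm, outer faces 60 mm apart at x = 0 when open; squeezed to 56 mm the tongs are held by their own spring.
- tongs_jaws (a point): Middle of the gap between the tongs' red jaws (plates 36 mm along x, 28 mm tall, 5 mm thick), 109 mm ahead of tongs_grip on the same axes. Inner faces 83 mm apart when open; each mm squeezed off the pads takes 2.45 mm off the jaws: pads 56 mm apart = jaws 73 mm; pads 48 mm = jaws 54 mm and parallel.
- tongs_hinge (a point): The tongs' hinge with a hanging ring behind it, 75 mm behind tongs_grip on the same axes, at mid-height of the arms. Both arms swing equally about it and a preloaded spring holds them open: it takes about 8 N on the pads at tongs_grip to start closing and about 10 N with the jaws on a roll; grip with 20 to 30 N to hold a roll.
- rest_mid (a point): Blue glazed utensil rest, fixed, 150 x 104 mm, base 6 mm thick, with two raised bars along y (100 mm long, 10 mm wide, at x = -60 and +60 mm, tops 24 mm above the worktop) that carry the tongs by their arms. Point: over its middle, 34 mm above the worktop, where tongs_grip belongs. x: the way the tongs point, z up.
- dark_roll_mid (a point): Dark brown crusty roll to be served, flat underneath, 97 mm long, 54 mm wide, 54 mm tall, about 70 g, firm. This point: its centre, 27 mm above its underside. Axes: x along its length, z up. Its sides are straight and round over the middle 44 mm of its length.
- light_roll_mid (a point): Golden roll of the same size and shape, lying beside the dark one in the basket, to be left there. This point: its centre; x along its length, z up.
- basket_floor (a point): Square rattan basket, fixed, 222 x 222 mm outside, 80 mm tall, walls and floor 6 mm thick (braiding stands out 6 mm more). Point: middle of its inner floor, 6 mm above the worktop; x, y along its sides. The rolls lie in it side by side along y, about 96 mm between centres, their lengths roughly along x.
- plate_in (a point): White plate, 230 mm across, rim 20 mm above the worktop, flat in the middle over about 130 mm. This point: the middle of its eating surface, 5 mm above the worktop. Does not move.
- sugar_bowl: White lidded sugar bowl, 96 mm across, 102 mm tall; a bystander. Origin: centre of its underside.
- jam_jar: Amber jam jar with a red lid, 64 mm across, 85 mm tall; a bystander. Origin: centre of its underside.
- cup: Blue mug, 80 mm across, 75 mm tall, handle on its y side; a bystander. Origin: centre of its underside.

How it is judged:
By the outcome, as a careful person would: the job done as asked, in the order asked, and still so for the second after the job is handed in, with the robot touching nothing.
It also fails if it takes over 61 s, if anything falls off the work surface, if the arm or the gripper's body presses on something with over 40 N, if the wrist force passes 120 N, or if a joint passes its speed limit or range.

### The arm

A 6-joint arm with a two-finger parallel gripper is mounted at the origin on the work surface. World frame = base frame: x ahead of the robot, y to its left, z up, the work surface at z = 0. Lengths are in mm, angles in rad, forces in N, time in s.
With the tool pointing down it reaches from about 275 to 750 mm from the base axis. Payload 10.2 kg.
Tool frame: the origin (TCP) lies between the finger pads; the fingertips stand 17 mm ahead of it and the grasp point (between the pads) lies 2 mm behind it; z points along the fingers, y is the line along which they close (so a half turn about z gives the same grasp; the last joint's range is limited). The gripper opens to 85 mm and grips with 20 to 120 N. Pads are 22 mm wide; open, the fingers measure 114 mm over their backs; the gripper's body (76 mm by 85 mm) begins 54 mm behind the grasp point. The pads swing forward as they close: fully open they stand 13 mm farther back than shut.
Start: joints at [-1.339, 0.313, 1.498, -0, 1.331, -0.223], TCP at [230.612, -471.645, 248.294] pointing down, gripper open.
Joint ranges: [-2.94, 2.94], [-0.97, 2.17], [0.19, 2.56], [-1.23, 4.37], [0.02, 3.11], [-2.88, 2.88]. Speed limits (rad/s): [2.39, 2.39, 3.01, 3.14, 3.14, 3.14].

### API

Orientations are given as a unit quaternion [w, x, y, z].
In Python, from rig import * gives the robot as it stands.
- The arm moves only by the tool step_arm, never from a script. Its argument "commands" is text: rows parted by semicolons, each of 7 numbers parted by spaces: the opening, from 0 (shut) to 1 (fully open), then the shift along the tool's x, y, z in cm, then the turn, a rotation vector about the tool's x, y, z in rad. In form: hand x y z rx ry rz; .... A call has 1 to 20 rows; each row is the pose to reach, as a shift and turn from the pose commanded when the call began, along the tool's axes at that moment; what a row does not reach only later rows make up. A row lasts 1/12 s, in which the tool goes at most 41.7 mm and 7.16 degrees, less where a joint would pass 70% of its speed; a pose out of reach is approached as far as the arm can. A call with a gripper value outside its range is refused whole. The fingers move at their own pace and stop on an object; "newtons" is the grip in N (left out, the last holds). Time passes only in rows, so rows that repeat a pose let the fingers close. It gives the time, the measured TCP pose, the force, the opening and the grip force at its end, in the units of the state.
- sense(): the state, without advancing time (a new reading comes with each control period).
- capture(name): name is "scene" or "top" or "wrist"; returns the picture (384x512x3 uint8, red, green, blue); there is no depth.
- camera_model(name): a dict with "mtx" (3x3 intrinsics, pixels), "eye" and "rotation" of the camera in the world. Camera axes: x right, y down, z forward; pixel columns grow to the right and rows downward; lengths in mm; the calibration is good to about 2 mm. A picture is of the moment at which its call begins: read the wrist's pose just before it. camera_model takes no time and is no camera call; for the wrist camera it gives the pose at the moment of the call.
- finish_job(): hands the job in; it is judged then, once.
Trained networks look in the newest picture that a camera, given by its name, has taken for a name from the list of things; names that differ only in an ending like _2 or _b are one class to them, and where a whole thing is asked for, a point or a joint stands for the part that bears it (a point fixed in the world has none). Each returns a list of dicts, best first, with "score" (0 to 1); they miss things now and then, are a little off and sometimes report something else, mostly with a low value. They report only what shows in the picture. A call takes as long as a camera call.
- search_frame(camera, label): "rect" ([centre column, centre row, width, height] in pixels, round what is visible of it).
- trace(camera, label): "mask" (384x512 bool, what is visible of it) and "rect" ([centre column, centre row, width, height] in pixels, round what is visible of it).
- spot_point(camera, label): "xy" ([column, row] in pixels: a listed point, or the origin of a listed thing).
The state is a dict: "time_s": time; "joints": joint angles; "dq": joint speeds; "tau": joint torques, N m; "eef_pos": TCP position; "ee_rot": TCP orientation; "force": force on the tool from outside, world axes, zero at the start; "wrist_torque": the same for the moment, N m; "grip_width": opening from 0.0 (shut) to 1.0 (fully open); "grip_force": force on a finger pad.
Only numpy, scipy, OpenCV 4.12 (cv2) and the standard library are available. Lean on these libraries where they do the work, as an engineer would, in place of code of your own. Each camera call takes 0.05 s, during which the arm holds its last target. There are 200 camera calls.

## Working session

There is one attempt and no reset: what is moved stays moved. The work goes in short steps, Python scripts to look and compute and a tool call to move; the robot and the scene stay as the last step left them, time stands still between calls to the robot, and variables do not carry over. Pictures are saved under pics/ and viewed, at most 10 in all, crops included, and the job is handed in when it is done.

Besides the shell and the picture viewer there is one more tool, called after "Call:" in YAML: its name, and indented under it one key for each argument. step_arm: Moves the arm, as the interface text tells. Its arguments: {"type":"object","properties":{"commands":{"type":"string"},"newtons":{"type":"number"}},"required":["commands"]}

```bash
ls; mkdir -p pics
cat > h.py <<'E'
from rig import *
import numpy as np, cv2
from scipy.spatial.transform import Rotation as R
def ray(cam,px,m=None):
    m=m or camera_model(cam); K=np.array(m["mtx"]); Rm=np.array(m["rotation"])
    if Rm.shape!=(3,3): Rm=R.from_quat(np.r_[Rm[1:],Rm[0]]).as_matrix()
    d=Rm@np.linalg.inv(K)@np.array([px[0],px[1],1.]); return np.array(m["eye"]),d/np.linalg.norm(d)
def onz(cam,px,z,m=None):
    e,d=ray(cam,px,m); return e+d*(z-e[2])/d[2]
def tcpR(s):
    q=s["ee_rot"]; return R.from_quat([q[1],q[2],q[3],q[0]])
def save(n,im,): cv2.imwrite("pics/"+n,np.ascontiguousarray(im[:,:,::-1]))
E
python3 - <<'E'
from h import *
s=sense(); print({k:np.round(v,3).tolist() for k,v in s.items()})
ims=[capture(c) for c in("scene","top")]
save("a.png",np.vstack([cv2.resize(i,(400,300)) for i in ims]) if 0 else ims[1])
save("b.png",ims[0])
print(camera_model("top"))
Z=dict(tongs_grip=34,tongs_jaws=34,tongs_hinge=34,rest_mid=34,dark_roll_mid=33,light_roll_mid=33,basket_floor=6,plate_in=5,sugar_bowl=0,jam_jar=0,cup=0)
for c in("top","scene"):
  for k,z in Z.items():
    for r in spot_point(c,k)[:2]: print(c,k,round(r["score"],2),np.round(r["xy"],1),np.round(onz(c,r["xy"],z),1))
print(sense()["time_s"])
E
```

```text
pics
{'time_s': 0.0, 'joints': [-1.339, 0.313, 1.498, 0.0, 1.331, -0.223], 'dq': [0.001, 0.001, -0.002, -0.0, 0.001, -0.001], 'tau': [-0.001, -41.227, -25.974, -0.0, 0.004, 0.0], 'eef_pos': [230.567, -471.41, 247.728], 'ee_rot': [-0.001, 0.974, 0.225, 0.0], 'force': [0.2, -0.76, -0.242], 'wrist_torque': [-0.023, -0.048, -0.016], 'grip_force': 0.0, 'grip_width': 0.997}
{'mtx': array([[416.73583491,   0.        , 258.21110373],
       [  0.        , 416.73583491, 186.37719484],
       [  0.        ,   0.        ,   1.        ]]), 'eye': array([ 377.29433346,    1.60599205, 1098.08169749]), 'rotation': array([-0.07781647,  0.71591016, -0.6896449 ,  0.0762047 ])}
top tongs_grip 0.71 [254.4 231.2] [495.6  13.9  34. ]
top tongs_grip 0.69 [213.2 138.3] [740.7 134.1  34. ]
top tongs_jaws 0.69 [271.8 139.9] [742.2 -23.2  34. ]
top tongs_hinge 0.57 [249.7 258.6] [426.2  23.   34. ]
top rest_mid 0.79 [252.3 228.7] [501.8  19.5  34. ]
top rest_mid 0.4 [255.7 232.5] [492.4  10.4  34. ]
top dark_roll_mid 0.62 [125.9 206.7] [546.7 348.7  33. ]
top light_roll_mid 0.96 [161.8 217.6] [521.8 253.4  33.
[... 347 characters left out ...]
178.6] [505.3  24.   34. ]
scene tongs_jaws 0.97 [276.9 199.5] [597.9  31.9  34. ]
scene tongs_jaws 0.68 [355.6 175.5] [570.8 290.2  34. ]
scene tongs_hinge 0.74 [259.9 158.3] [410.5  38.4  34. ]
scene rest_mid 0.78 [263.4 175. ] [489.1  25.8  34. ]
scene dark_roll_mid 0.84 [368.4 169.3] [555.5 341.9  33. ]
scene light_roll_mid 0.56 [339.5 169.9] [532.6 255.7  33. ]
scene basket_floor 0.24 [272.7 203.5] [584.1  24.8   6. ]
scene plate_in 0.91 [171.5 218.2] [ 555.9 -259.7    5. ]
scene sugar_bowl 0.39 [262.6 178.8] [469.1  29.6   0. ]
scene jam_jar 0.69 [230.7 269.3] [ 760.  -140.8    0. ]
scene cup 0.67 [228.7 266.6] [ 751.  -143.8    0. ]
scene cup 0.64 [334.6 238. ] [745.4 144.3   0. ]
1.2
```

View pics/a.png

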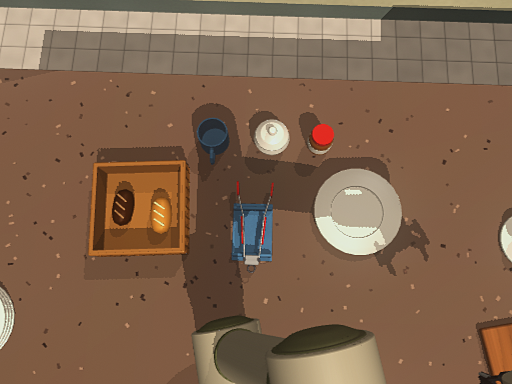

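View pics/b.png

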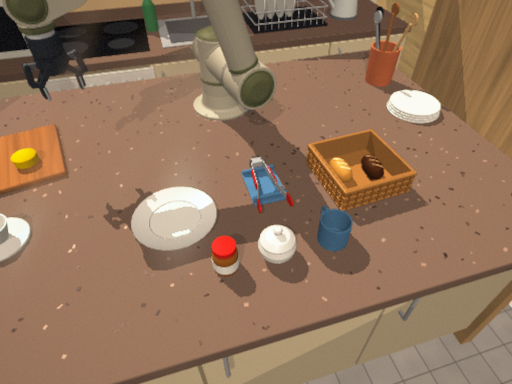

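The top view shows the tongs on the rest around (252,230), with the jaws at (239,187) and (272,186). The dark roll is at (123,207), the light roll at (161,215) and the plate at (357,212). The bystanders stand beyond the rest. I'll move above the tongs first.

Call:
step_arm:
  commands: "1 45.7 -32.1 0 0 0 0.45;1 45.7 -32.1 0 0 0 0.45;1 45.7 -32.1 0 0 0 0.45;1 45.7 -32.1 0 0 0 0.45;1 45.7 -32.1 0 0 0 0.45;1 45.7 -32.1 0 0 0 0.45;1 45.7 -32.1 0 0 0 0.45;1 45.7 -32.1 0 0 0 0.45;1 45.7 -32.1 0 0 0 0.45;1 45.7 -32.1 0 0 0 0.45;1 45.7 -32.1 0 0 0 0.45;1 45.7 -32.1 0 0 0 0.45;1 45.7 -32.1 0 0 0 0.45;1 45.7 -32.1 0 0 0 0.45;1 45.7 -32.1 0 0 0 0.45;1 45.7 -32.1 0 0 0 0.45;1 45.7 -32.1 0 0 0 0.45"
  newtons: 25

```text
time_s: 2.62
eef_pos: [499.9, 16.9, 248.2]
ee_rot: [0.0, 1.0, 0.002, -0.0]
force: [-0.6, -0.4, 0.5]
grip_width: 0.999
grip_force: 0.0
```

```bash
cat >> h.py <<'E'
def rows(P,Rw,s=None,n=2):
    "shift (cm) and rotvec in current tool axes to reach P,Rw"
    s=s or sense(); T=tcpR(s)
    return np.round(T.inv().apply(np.array(P)-s["eef_pos"])/10,n), np.round((T.inv()*Rw).as_rotvec(),3)
def tool(yaw,pitch=0):
    "tool pose for tongs pointing along yaw, nose down by pitch"
    c,s=np.cos(yaw),np.sin(yaw); cp,sp=np.cos(pitch),np.sin(pitch)
    x=np.array([c*cp,s*cp,-sp]); y=np.array([s,-c,0.]); return R.from_matrix(np.c_[x,y,np.cross(x,y)])
E
python3 - <<'E'
from h import *
s=sense(); print(s["time_s"],np.round(s["eef_pos"],1),s["joints"],s["force"])
m=camera_model("wrist"); im=capture("wrist"); save("c.png",im); print(m["eye"])
for k in("tongs_grip","tongs_jaws","tongs_hinge","rest_mid"):
    for r in spot_point("wrist",k)[:2]: print(k,round(r["score"],2),np.round(r["xy"],1),np.round(onz("wrist",r["xy"],34,m),1))
E
```

```text
2.6167 [499.9  16.9 248.2] [-2.00694007e-01  2.58372058e-01  1.57037413e+00 -2.73622339e-04
  1.31314238e+00  1.36564512e+00] [-0.57857674 -0.42568414  0.49091693]
[577.06962534  17.43252944 373.96744516]
tongs_hinge 0.57 [252.  225.2] [422.5  23.5  34. ]
rest_mid 0.85 [253.  163.9] [498.5  22.3  34. ]
```

View pics/c.png

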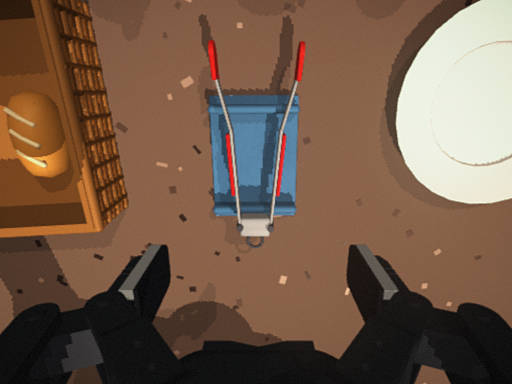

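The wrist view shows the tongs lying open on the rest. The pads are near (231,165) and (281,164), the jaws near (214,60) and (300,61), and the hinge at about (256,228). I'll measure them by colour.

Run:
```python
from h import *
m=camera_model("wrist"); im=cv2.imread("pics/c.png")[:,:,::-1].astype(int)
red=((im[:,:,0]>110)&(im[:,:,1]<70)&(im[:,:,2]<70)).astype(np.uint8)
red[:, :180]=0; red[:,330:]=0; red[240:]=0
n,l,st,c=cv2.connectedComponentsWithStats(red)
P=[]
for i in range(1,n):
    if st[i,4]>40: print(st[i],c[i],np.round(onz("wrist",c[i],42,m),1))
for k in [(256,228)]: print(np.round(onz("wrist",k,44,m),1))
```

```text
[208  40  12  40 322] [212.83229814  59.48447205] [607.5  62.2  42. ]
[296  41  10  40 210] [300.56666667  60.41428571] [607.  -25.9  42. ]
[276 133  10  63 200] [280.455 164.265] [500.2  -8.5  42. ]
[226 134   9  62 228] [229.89473684 164.38157895] [499.9  47.6  42. ]
[423.6  18.5  44. ]
```

Call:
step_arm:
  commands: "1 -0.1 -0.2 8 0 0 0;1 -0.1 -0.2 12 0 0 0;1 -0.1 -0.2 15 0 0 0;1 -0.1 -0.2 17 0 0 0;1 -0.1 -0.2 19 0 0 0;1 -0.1 -0.2 20.5 0 0 0;1 -0.1 -0.2 21.4 0 0 0;1 -0.1 -0.2 21.4 0 0 0;0.65 -0.1 -0.2 21.4 0 0 0;0.65 -0.1 -0.2 21.4 0 0 0;0.65 -0.1 -0.2 21.4 0 0 0;0.65 -0.1 -0.2 21.4 0 0 0;0.65 -0.1 -0.2 21.4 0 0 0;0.65 -0.1 -0.2 21.4 0 0 0"
  newtons: 25

```text
time_s: 4.03
eef_pos: [500.4, 19.2, 36.2]
ee_rot: [0.0, 1.0, 0.002, 0.002]
force: [-0.5, 0.3, 5.8]
grip_width: 0.651
grip_force: 5.3
```

Call:
step_arm:
  commands: "0.6 0 0 0 0 0 0;0.6 0 0 0 0 0 0;0.6 0 0 0 0 0 0;0.6 0 0 -1 0 0 0;0.6 0 0 -2 0 0 0;0.6 0 0 -4 0 0 0;0.6 0 0 -7 0 0 0;0.6 0 0 -10 0 0 0;0.6 0 0 -14 0 0 0;0.6 0 0 -18 0 0 0;0.6 0 0 -22 0 0 0;0.6 0 0 -22 0 0 0;0.6 0 0 -22 0 0 0"

```text
time_s: 5.12
eef_pos: [499.5, 19.4, 257.1]
ee_rot: [0.001, 1.0, 0.002, 0.003]
force: [0.6, -0.1, -0.8]
grip_width: 0.607
grip_force: 8.4
```

Run:
```python
from h import *
s=sense(); print(s["time_s"],s["grip_force"],np.round(s["force"],2),s["joints"])
m=camera_model("wrist"); im=capture("wrist"); save("d.png",im)
from h import *
K=np.array(m["mtx"]); T=tcpR(s)
for nm,o in (("grip",0),("jaws",109),("hinge",-75)):
    p=s["eef_pos"]+T.apply([o,0,-2]); Rm=np.array(m["rotation"]); Rm=R.from_quat(np.r_[Rm[1:],Rm[0]]).as_matrix() if Rm.shape!=(3,3) else Rm
    q=K@(Rm.T@(p-m["eye"])); print(nm,np.round(q[:2]/q[2],1), [ (round(r["score"],2),np.round(r["xy"],1)) for r in spot_point("wrist","tongs_"+nm)[:1]])
```

```text
5.1167 8.431565165519714 [ 0.57 -0.11 -0.84] [-1.95908222e-01  2.47907927e-01  1.56029830e+00  2.58804500e-05
  1.32803777e+00  1.36996773e+00]
grip [257.9 266.8] []
jaws [258.1  -3.1] [(0.44, array([259.9, 160.8]))]
hinge [257.9 389.4] []
```

View pics/d.png

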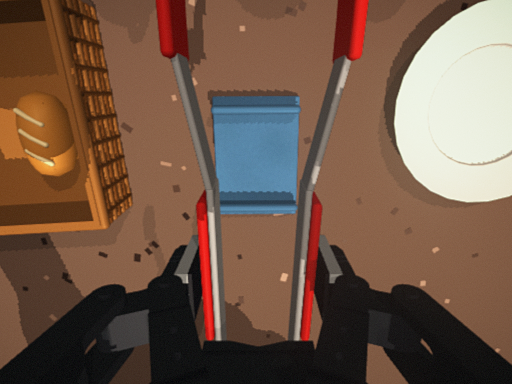

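The tongs are held symmetrically, with pads at (208,265) and (310,265). The empty rest is centred near (256,155). I'll move over the basket.

Call:
step_arm:
  commands: "0.6 -0.5 -4 -1 0 0 0;0.6 -1 -8 -2 0 0 0;0.6 -1 -12 -3 0 0 0;0.6 -1.5 -16 -4 0 0 0;0.6 -2 -20 -4 0 0 0;0.6 -2 -24 -4 0 0 0;0.6 -2 -28 -4 0 0 0;0.6 -2 -31 -4 0 0 0;0.6 -2 -32.5 -4 0 0 0;0.6 -2 -32.5 -4 0 0 0;0.6 -2 -32.5 -4 0 0 0"

```text
time_s: 6.23
eef_pos: [477.2, 344.6, 292.9]
ee_rot: [0.001, 1.0, 0.003, -0.001]
force: [0.0, -0.7, -1.6]
grip_width: 0.602
grip_force: 8.4
```

Run:
```python
from h import *
s=sense(); print(s["time_s"],s["grip_force"],s["eef_pos"],s["joints"])
m=camera_model("wrist"); im=capture("wrist").copy()
for k,z,c in(("dark_roll_mid",33,(255,0,0)),("light_roll_mid",33,(0,255,0)),("basket_floor",6,(0,0,255))):
    for r in spot_point("wrist",k)[:2]:
        print(k,round(r["score"],2),np.round(r["xy"],1),np.round(onz("wrist",r["xy"],z,m),1)); cv2.circle(im,tuple(int(v) for v in r["xy"]),4,c,1)
for r in trace("wrist","dark_roll_mid")[:1]:
    mk=r["mask"].astype(np.uint8); cs,_=cv2.findContours(mk,0,1); c=max(cs,key=cv2.contourArea); 
    w=np.array([onz("wrist",p[0],40,m)[:2] for p in c],np.float32); print(r["score"],cv2.minAreaRect(w)); cv2.drawContours(im,[c],-1,(0,255,255),1)
save("e.png",im)
```

```text
6.2333 8.436678349971771 [477.23461378 344.56041227 292.91478689] [ 4.26550537e-01  4.32973340e-01  1.21234107e+00 -2.54259190e-04
  1.49885385e+00  1.99137040e+00]
dark_roll_mid 0.77 [250.5  98.5] [545.6 353.4  33. ]
light_roll_mid 0.72 [328.4 111.8] [530.6 258.1  33. ]
basket_floor 0.58 [287.6  98.6] [545.1 306.    6. ]
0.7 ((546.8268432617188, 356.901611328125), (53.054481506347656, 93.28388214111328), 87.32058715820312)
```

View pics/e.png

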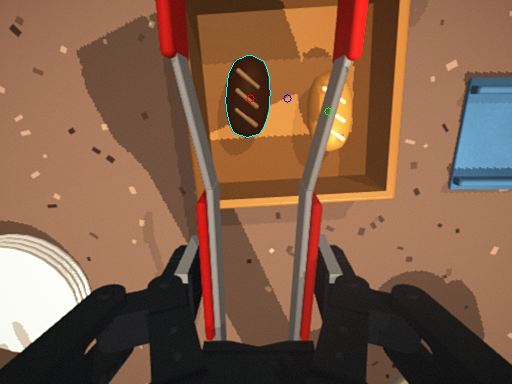

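The dark roll is centred near (248,97) and lies almost along x, with clear space on both sides. I'll work out the hover pose with the tongs nose-down by 45°.

```bash
cat >> h.py <<'E'
def tcp_for_jaw(J,yaw,pitch,off=(108,0,1)):
    Rw=tool(yaw,pitch); return np.array(J)-Rw.apply(off),Rw
E
python3 - <<'E'
from h import *
for z in(140,40):
    P,Rw=tcp_for_jaw((547,355.5,z),-0.05,0.785); print(P,rows(P,Rw))
E
```

```text
[471.40348629 359.28297869 217.04450783] (array([-0.64, -1.59,  7.73]), array([ 0.021, -0.785,  0.051]))
[471.40348629 359.28297869 117.04450783] (array([-0.64, -1.59, 17.73]), array([ 0.021, -0.785,  0.051]))
```

Call:
step_arm:
  commands: "0.6 -0.1 -0.3 1 0.003 -0.12 0.008;0.6 -0.2 -0.5 2 0.006 -0.24 0.015;0.6 -0.3 -0.8 3 0.009 -0.36 0.022;0.6 -0.4 -1 4 0.012 -0.48 0.03;0.6 -0.5 -1.3 5.5 0.016 -0.6 0.04;0.6 -0.6 -1.6 6.5 0.02 -0.72 0.048;0.6 -0.6 -1.6 7.7 0.021 -0.785 0.051;0.6 -0.6 -1.6 7.7 0.021 -0.785 0.051;0.66 -0.6 -1.6 7.7 0.021 -0.785 0.051;0.66 -0.6 -1.6 7.7 0.021 -0.785 0.051"

```text
time_s: 7.32
eef_pos: [471.7, 360.3, 218.9]
ee_rot: [-0.01, 0.924, -0.022, -0.38]
force: [0.2, 0.3, -0.6]
grip_width: 0.664
grip_force: 7.7
```

```bash
cat > look.py <<'E'
from h import *
import sys
s=sense(); print(round(s["time_s"],2),"gf",round(s["grip_force"],1),round(s["grip_width"],3),np.round(s["eef_pos"],1),np.round(s["joints"],2),np.round(s["force"],1))
T=tcpR(s); print("R",np.round(T.as_matrix(),3).tolist())
m=camera_model("wrist"); im=capture("wrist").copy()
for k,z,c in(("dark_roll_mid",33,(255,0,0)),("tongs_jaws",0,(0,255,0))):
    for r in spot_point("wrist",k)[:2]:
        print(k,round(r["score"],2),np.round(r["xy"],1),np.round(onz("wrist",r["xy"],z or (s["eef_pos"]+T.apply([108,0,1]))[2],m),1))
print("jaw est",s["eef_pos"]+T.apply([108,0,1]))
for r in trace("wrist","dark_roll_mid")[:1]:
    mk=r["mask"].astype(np.uint8); cs,_=cv2.findContours(mk,0,1); c=max(cs,key=cv2.contourArea)
    print(r["score"],r["rect"]); cv2.drawContours(im,[c],-1,(0,255,255),1)
save(sys.argv[1],im)
E
python3 look.py f.png
```

```text
7.32 gf 7.7 0.664 [471.7 360.3 218.9] [0.34 0.86 0.86 0.32 2.14 2.03] [ 0.2  0.3 -0.6]
R [[0.709, -0.049, -0.703], [-0.034, -0.999, 0.035], [-0.704, -0.001, -0.71]]
jaw est [547.64264942 356.67634683 142.12444455]
```

View pics/f.png

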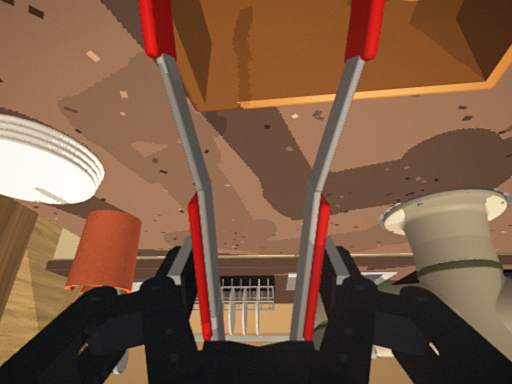

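The wrist camera now looks back at the robot base and the jaws are symmetric about column 260. By dead reckoning the jaws are 1 mm off the roll's middle, which is within the 9 mm clearance. Going down.

Call:
step_arm:
  commands: "0.66 1.5 0.07 1.5 0 0 0;0.66 3 0.07 3 0 0 0;0.66 4 0.07 4 0 0 0;0.66 4.7 0.07 4.7 0 0 0;0.66 5.2 0.07 5.2 0 0 0;0.66 5.7 0.07 5.7 0 0 0"

```text
time_s: 8.02
eef_pos: [471.7, 359.8, 136.8]
ee_rot: [-0.01, 0.924, -0.023, -0.382]
force: [0.7, 0.3, -0.8]
grip_width: 0.663
grip_force: 7.7
```

Run:
```python
from h import *
s=sense(); T=tcpR(s); print(s["eef_pos"]+T.apply([108,0,1]),s["force"],s["wrist_torque"])
im=capture("scene"); 
t=capture("top")
save("g.png",np.hstack([cv2.resize(im[120:220,290:430],(420,300)),cv2.resize(t[140:270,70:210],(323,300))]))
```

```text
[547.33361092 356.11116592  59.80696489] [ 0.67890138  0.27012924 -0.82894772] [-0.03048232 -0.43055805 -0.02544093]
```

View pics/g.png

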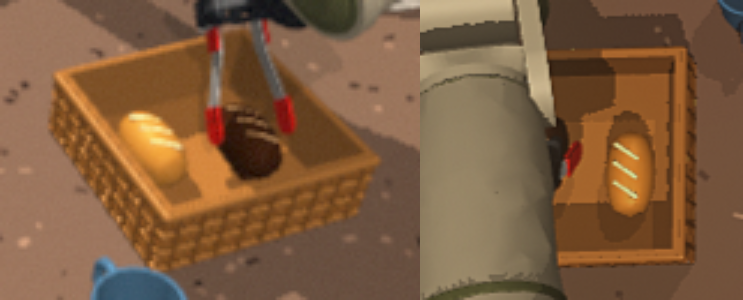

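The scene crop shows the jaws at (216,125) and (286,115), straddling the dark roll at (252,142). The force is near zero. I'll finish the descent and squeeze.

Call:
step_arm:
  commands: "0.66 0.6 0 0.6 0 0 0;0.66 1.1 0 1.1 0 0 0;0.66 1.5 0 1.5 0 0 0;0.66 1.6 0 1.6 0 0 0;0.66 1.6 0 1.6 0 0 0;0.6 1.6 0 1.6 0 0 0;0.56 1.6 0 1.6 0 0 0;0.5 1.6 0 1.6 0 0 0;0.4 1.6 0 1.6 0 0 0;0.4 1.6 0 1.6 0 0 0;0.4 1.6 0 1.6 0 0 0;0.4 1.6 0 1.6 0 0 0"
  newtons: 28

```text
time_s: 9.12
eef_pos: [471.5, 359.7, 114.3]
ee_rot: [-0.009, 0.924, -0.023, -0.382]
force: [-0.2, 0.4, 1.8]
grip_width: 0.547
grip_force: 31.3
```

The opening stopped at 0.547, about 46.5 mm, so the roll is gripped. Lifting straight up.

Call:
step_arm:
  commands: "0.4 -0.4 0 -0.4 0 0 0;0.4 -1 0 -1 0 0 0;0.4 -2 0 -2 0 0 0;0.4 -3.5 0 -3.5 0 0 0;0.4 -5 0 -5 0 0 0;0.4 -7 0 -7 0 0 0;0.4 -9 0 -9 0 0 0;0.4 -10.5 0 -10.5 0 0 0;0.4 -10.5 0 -10.5 0 0 0"

```text
time_s: 9.87
eef_pos: [471.9, 359.8, 268.3]
ee_rot: [-0.011, 0.925, -0.022, -0.379]
force: [-0.2, -0.5, -1.4]
grip_width: 0.541
grip_force: 31.1
```

Run:
```python
from h import *
s=sense(); print(s["time_s"],s["eef_pos"],s["force"],s["grip_width"],s["joints"])
im=capture("scene"); save("i.png",cv2.resize(im[60:240,240:440],(667,600)))
# target on plate
T=tcpR(s); c,y=None,None
for yw in(-0.035,):
  for J in((555,-257,145),(555,-257,40)):
    P,Rw=tcp_for_jaw(J,yw,0.785); print(P,rows(P,Rw))
m=camera_model("top")
capture("top")
for r in spot_point("top","plate_in")[:2]: print(onz("top",r["xy"],5))
r=trace("top","plate_in")[0]; print(r["rect"],onz("top",r["rect"][:2],20), r["score"])
```

```text
9.8667 [471.90712894 359.83816671 268.26472508] [-0.19183075 -0.50802747 -1.38163032] 0.5410747083762298 [0.34239587 0.83207113 0.78828888 0.34736491 2.22829555 2.07198896]
[ 479.35524818 -254.35135207  222.04450783] (array([ 5.62, 61.31,  0.35]), array([-0.011, -0.005, -0.008]))
[ 479.35524818 -254.35135207  117.04450783] (array([13.01, 61.33,  7.81]), array([-0.011, -0.005, -0.008]))
[ 562.62037089 -255.99081645    5.        ]
[358.8, 211.3, 89.9, 88.7] [ 559.44930735 -256.89109784   20.        ] 0.62
```

View pics/i.png

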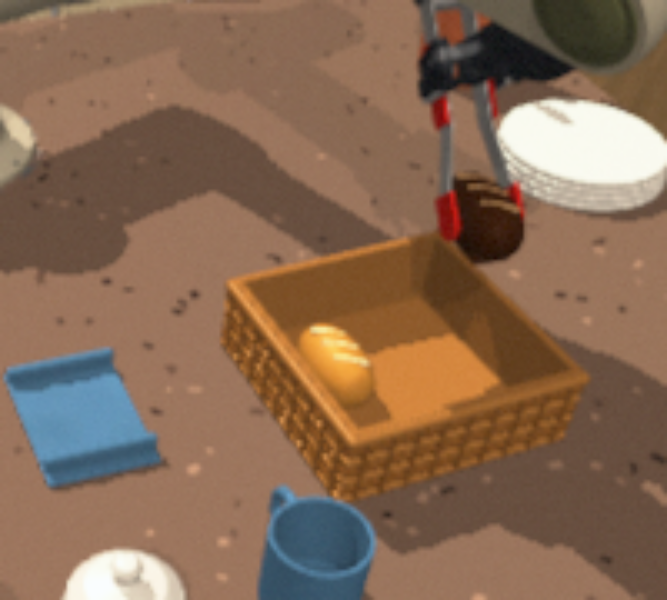

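The dark roll is up and level in the jaws, and the light roll stays in the basket. Carrying it across to the plate.

Call:
step_arm:
  commands: "0.4 0.04 1 -0.05 0 0 0;0.4 0.1 2.5 -0.12 0 0 0;0.4 0.2 5 -0.25 0 0 0;0.4 0.33 8 -0.4 0 0 0;0.4 0.47 11 -0.55 0 0 0;0.4 0.6 14 -0.7 0 0 0;0.4 0.72 17 -0.86 0 0 0;0.4 0.85 20 -1 0 0 0;0.4 0.97 23 -1.15 0 0 0;0.4 1.1 26 -1.3 0 0 0;0.4 1.22 29 -1.46 0 0 0;0.4 1.35 32 -1.6 0 0 0;0.4 1.48 35 -1.77 0 0 0;0.4 1.6 38 -1.9 0 0 0;0.4 1.74 41 -2.07 0 0 0;0.4 1.87 44 -2.2 0 0 0;0.4 2 47 -2.4 0 0 0;0.4 2.1 50 -2.5 0 0 0;0.4 2.2 52 -2.6 0 0 0;0.4 2.25 53 -2.65 0 0 0"

```text
time_s: 11.73
eef_pos: [479.2, -174.1, 264.6]
ee_rot: [-0.01, 0.923, -0.024, -0.383]
force: [0.3, -1.2, -2.6]
grip_width: 0.55
grip_force: 31.2
```

Call:
step_arm:
  commands: "0.4 0.05 1.5 -0.08 0 0 0;0.4 0.15 3.5 -0.2 0 0 0;0.4 0.25 6 -0.3 0 0 0;0.4 0.33 7.8 -0.4 0 0 0;0.4 0.35 8.3 -0.42 0 0 0;0.4 0.35 8.3 -0.42 0 0 0;0.4 0.35 8.3 -0.42 0 0 0;0.4 0.35 8.3 -0.42 0 0 0"

```text
time_s: 12.4
eef_pos: [481.6, -253.4, 266.0]
ee_rot: [-0.009, 0.924, -0.022, -0.383]
force: [0.3, -0.0, -1.3]
grip_width: 0.549
grip_force: 31.2
```

Run:
```python
from h import *
s=sense(); T=tcpR(s); print(s["time_s"],s["eef_pos"],s["force"],s["grip_width"],np.round(s["joints"],2),"jaw",s["eef_pos"]+T.apply([108,0,1]))
im=capture("scene"); save("j.png",cv2.resize(im[80:280,100:300],(600,600)))
print(spot_point("scene","plate_in")[:1])
r=trace("scene","dark_roll_mid"); print(r[0]["rect"] if r else 0)
for J in((558.5,-257,80),(558.5,-257,42)):
    P,Rw=tcp_for_jaw(J,-0.035,0.785); print(P,rows(P,Rw))
```

```text
12.4 [ 481.62019054 -253.42268315  265.95467902] [ 0.28675783 -0.01928411 -1.33075147] 0.5488146438964857 [-0.55  0.76  0.94 -0.41  2.13  0.97] jaw [ 557.18073251 -256.99390706  188.86479085]
[{'xy': [172.1, 220.7], 'score': 0.87}]
[160.5, 170.7, 25.4, 32.5]
[ 482.85524818 -254.35135207  157.04450783] (array([7.8 , 0.05, 7.63]), array([-0.009,  0.   , -0.009]))
[ 482.85524818 -254.35135207  119.04450783] (array([10.48,  0.05, 10.32]), array([-0.009,  0.   , -0.009]))
```

View pics/j.png

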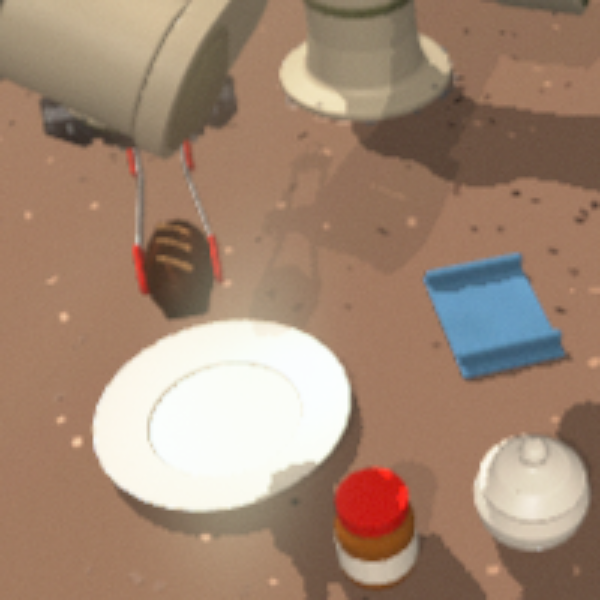

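The roll hangs at about (178,265) in the crop, behind the plate whose centre is about (225,415). I'll check its pitch by projecting a model of it before setting it down.

Run:
```python
from h import *
s=sense(); T=tcpR(s); J=s["eef_pos"]+T.apply([108,0,1])
m=camera_model("scene"); K=np.array(m["mtx"]); q=m["rotation"]; Rm=R.from_quat(np.r_[q[1:],q[0]]).as_matrix()
r=trace("scene","dark_roll_mid"); mk=r[0]["mask"]; ys,xs=np.nonzero(mk)
print("mask rows",ys.min(),ys.max(),"cols",xs.min(),xs.max(),mk.sum(), "pca",np.degrees(cv2.minAreaRect(np.c_[xs,ys].astype(np.float32))[2])*0+cv2.fitEllipse(max(cv2.findContours(mk.astype(np.uint8),0,1)[0],key=cv2.contourArea))[2])
t=np.linspace(0,2*np.pi,60); pts=[]
for u in np.linspace(-48.5,48.5,41):
    k=1 if abs(u)<22 else np.sqrt(max(0,1-((abs(u)-22)/26.5)**2))
    for a in t: pts.append([u,27*k*np.cos(a),27*k*np.sin(a)])
pts=np.array(pts)
for p in(-30,-20,-10,0,10,20,30,45):
    c=J+np.array([0,0,-4.])
    w=R.from_euler("ZY",[-2,p],degrees=True).apply(pts)+c
    v=(w-m["eye"])@Rm; uv=(v@K.T); uv=uv[:,:2]/uv[:,2:]
    h=cv2.convexHull(uv.astype(np.float32)); print("nose down",p,"rows",uv[:,1].min().round(1),uv[:,1].max().round(1),"cols",uv[:,0].min().round(1),uv[:,0].max().round(1),cv2.contourArea(h))
```

```text
mask rows 154 185 cols 148 171 620 pca 171.6029815673828
nose down -30 rows 156.3 182.0 cols 146.5 171.0 494.8057022506837
nose down -20 rows 154.8 183.5 cols 146.9 170.9 562.1696783212246
nose down -10 rows 153.4 184.9 cols 147.2 171.2 628.127375873737
nose down 0 rows 152.1 186.2 cols 147.0 171.5 688.2203927421942
nose down 10 rows 151.0 187.2 cols 146.6 171.8 740.1665391132701
nose down 20 rows 150.0 188.0 cols 146.3 172.0 782.2944569031242
nose down 30 rows 149.3 188.6 cols 146.0 172.2 813.398693684605
nose down 45 rows 148.9 188.8 cols 145.6 172.4 835.373576226877
```

The mask matches a level roll to within about 10°. Lowering it onto the plate.

Call:
step_arm:
  commands: "0.4 0.6 0.05 0.5 0 0 0;0.4 1.8 0.05 1.7 0 0 0;0.4 3.5 0.05 3.4 0 0 0;0.4 5.5 0.05 5.4 0 0 0;0.4 7.2 0.05 7 0 0 0;0.4 8.5 0.05 8.3 0 0 0;0.4 9.5 0.05 9.3 0 0 0;0.4 10.2 0.05 10 0 0 0;0.4 10.6 0.05 10.4 0 0 0;0.4 10.6 0.05 10.4 0 0 0;0.4 10.6 0.05 10.4 0 0 0"

```text
time_s: 13.52
eef_pos: [483.2, -255.3, 118.1]
ee_rot: [-0.009, 0.924, -0.023, -0.382]
force: [-0.2, -0.2, -0.8]
grip_width: 0.542
grip_force: 31.1
```

Call:
step_arm:
  commands: "0.4 0.12 0 0.12 0 0 0;0.4 0.24 0 0.24 0 0 0;0.4 0.35 0 0.35 0 0 0;0.4 0.35 0 0.35 0 0 0;0.4 0.35 0 0.35 0 0 0"

```text
time_s: 13.93
eef_pos: [483.0, -255.3, 113.0]
ee_rot: [-0.009, 0.924, -0.023, -0.382]
force: [-1.1, 0.2, 1.5]
grip_width: 0.546
grip_force: 31.3
```

Call:
step_arm:
  commands: "0.4 0.07 0 0.07 0 0 0;0.4 0.07 0 0.07 0 0 0;0.4 0.07 0 0.07 0 0 0"

```text
time_s: 14.18
eef_pos: [482.9, -255.3, 112.1]
ee_rot: [-0.009, 0.924, -0.023, -0.383]
force: [-2.7, -0.2, 4.8]
grip_width: 0.549
grip_force: 31.3
```

Run:
```python
from h import *
s=sense(); print(s["time_s"],s["eef_pos"],s["force"],s["wrist_torque"])
```

```text
14.1833 [ 482.86112874 -255.26718586  112.05289194] [-2.69276977 -0.23932569  4.84146088] [ 0.03220172  0.26362101 -0.06296237]
```

The roll is resting on the plate with about 6 N of contact force. I'll open the jaws, keep hold of the tongs and rise.

Call:
step_arm:
  commands: "0.58 0 0 0 0 0 0;0.62 0 0 0 0 0 0;0.65 0 0 0 0 0 0;0.66 0 0 0 0 0 0;0.66 0 0 0 0 0 0;0.66 0 0 0 0 0 0;0.66 -0.3 0 -0.3 0 0 0;0.66 -0.8 0 -0.8 0 0 0;0.66 -1.6 0 -1.6 0 0 0;0.66 -2.8 0 -2.8 0 0 0;0.66 -4.5 0 -4.5 0 0 0;0.66 -6.5 0 -6.5 0 0 0;0.66 -8.5 0 -8.5 0 0 0;0.66 -10 0 -10 0 0 0;0.66 -10.5 0 -10.5 0 0 0;0.6 -10.5 0 -10.5 0 0 0;0.6 -10.5 0 -10.5 0 0 0"

```text
time_s: 15.6
eef_pos: [482.8, -255.0, 259.4]
ee_rot: [-0.01, 0.924, -0.023, -0.383]
force: [-0.3, 0.0, -1.3]
grip_width: 0.602
grip_force: 8.4
```

Run:
```python
from h import *
s=sense(); print(s["time_s"],s["eef_pos"],s["grip_force"],s["grip_width"],s["force"])
im=capture("scene"); 
for k in("dark_roll_mid","plate_in"):
  for r in spot_point("scene",k)[:2]: print(k,r["score"],r["xy"],onz("scene",r["xy"],32 if k[0]=="d" else 5))
save("k.png",cv2.resize(im[80:280,100:300],(600,600)))
P,Rw=np.array([499.5,19.3,257]),tool(-0.005,0); print(rows(P,Rw,s))
```

```text
15.6 [ 482.77028723 -255.03960872  259.37747747] 8.433423042297363 0.6015389989179523 [-0.30855409  0.02885504 -1.31051786]
dark_roll_mid 0.64 [168.6, 211.8] [ 555.66747581 -262.66284503   32.        ]
plate_in 0.56 [173.8, 217.6] [ 555.48712812 -253.36179635    5.        ]
(array([  0.41, -27.48,  -0.06]), array([-0.018,  0.785, -0.041]))
```

View pics/k.png

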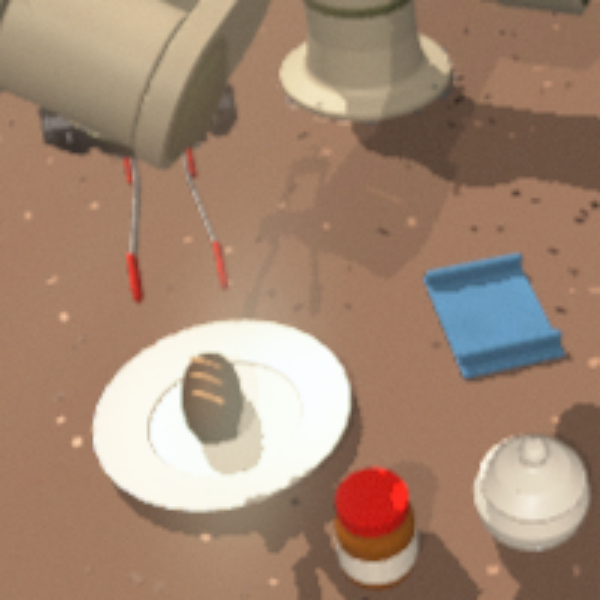

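The roll sits right side up in the middle of the plate, at about (212,398) in the crop. I'll return the tongs above the rest, levelled, and compare the grip numerically with the earlier wrist picture.

Call:
step_arm:
  commands: "0.6 0 -1 0 0 0 0;0.6 0 -3 0 -0.002 0.1 -0.005;0.6 0.05 -6 0 -0.005 0.2 -0.01;0.6 0.1 -9 0 -0.007 0.3 -0.015;0.6 0.15 -12 0 -0.009 0.4 -0.02;0.6 0.2 -15 0 -0.011 0.5 -0.025;0.6 0.25 -18 0 -0.013 0.6 -0.03;0.6 0.3 -21 0 -0.015 0.68 -0.035;0.6 0.35 -24 0 -0.017 0.75 -0.038;0.6 0.4 -26.5 -0.06 -0.018 0.785 -0.041;0.6 0.41 -27.5 -0.06 -0.018 0.785 -0.041;0.6 0.41 -27.5 -0.06 -0.018 0.785 -0.041;0.6 0.41 -27.5 -0.06 -0.018 0.785 -0.041"

```text
time_s: 16.83
eef_pos: [499.6, 19.3, 257.2]
ee_rot: [0.001, 1.0, -0.002, -0.001]
force: [-0.4, 0.0, -0.9]
grip_width: 0.604
grip_force: 8.4
```

```bash
cat > cmp.py <<'E'
from h import *
s=sense(); print(s["time_s"],s["eef_pos"],s["ee_rot"],s["force"])
m=camera_model("wrist"); b=capture("wrist"); save("l.png",b)
a=cv2.imread("pics/d.png")[:,:,::-1]
for im in(a,b):
    im=im.astype(int); red=((im[:,:,0]>110)&(im[:,:,1]<75)&(im[:,:,2]<75)).astype(np.uint8); red[:,:140]=0; red[:,380:]=0
    n,l,st,c=cv2.connectedComponentsWithStats(red)
    print([(st[i].tolist(),c[i].round(1).tolist()) for i in range(1,n) if st[i,4]>150])
    blue=((im[:,:,2]>im[:,:,0]+50)).astype(np.uint8); blue[:,:190]=0; blue[:,330:]=0
    y,x=np.nonzero(blue); print("blue rows",np.percentile(y,[1,99]),"cols",np.percentile(x,[1,99]),len(x))
for r in spot_point("wrist","rest_mid")[:1]: print(r["score"],r["xy"],onz("wrist",r["xy"],34,m))
E
python3 cmp.py
```

```text
16.8333 [499.56707152  19.34205237 257.1741323 ] [ 5.78800003e-04  9.99996752e-01 -2.32885473e-03 -8.59083726e-04] [-0.37325588  0.02280389 -0.90649465]
[([155, 0, 19, 57, 750], [164.1, 26.6]), ([347, 0, 22, 61, 830], [358.0, 29.0]), ([300, 191, 23, 150, 1339], [311.1, 267.3]), ([196, 195, 19, 146, 1464], [205.0, 267.8])]
blue rows [ 98. 212.] cols [215. 296.] 8282
[([154, 0, 19, 56, 754], [163.2, 26.6]), ([346, 0, 23, 61, 828], [357.8, 28.9]), ([300, 192, 23, 149, 1325], [311.2, 267.2]), ([196, 196, 19, 145, 1465], [205.0, 267.7])]
blue rows [ 96. 210.] cols [215. 296.] 8274
0.6 [257.6, 161.8] [498.31825377  19.27851232  34.        ]
```

The grip matches the earlier picture to within a pixel, so nothing slipped. Lowering onto the rest.

Call:
step_arm:
  commands: "0.62 0.03 0 1 0 0 -0.009;0.63 0.03 0 3 0 0 -0.009;0.64 0.03 0 6 0 0 -0.009;0.65 0.03 0 9.5 0 0 -0.009;0.65 0.03 0 13 0 0 -0.009;0.65 0.03 0 16 0 0 -0.009;0.65 0.03 0 18.5 0 0 -0.009;0.65 0.03 0 20 0 0 -0.009;0.65 0.03 0 21 0 0 -0.009;0.65 0.03 0 21.5 0 0 -0.009;0.65 0.03 0 21.5 0 0 -0.009;0.65 0.03 0 21.5 0 0 -0.009"

```text
time_s: 17.93
eef_pos: [500.3, 18.9, 43.0]
ee_rot: [0.001, 1.0, 0.002, 0.0]
force: [-0.5, 0.3, -0.9]
grip_width: 0.65
grip_force: 7.8
```

Call:
step_arm:
  commands: "0.65 0 0 0.2 0 0 0;0.65 0 0 0.4 0 0 0;0.65 0 0 0.55 0 0 0;0.65 0 0 0.55 0 0 0;0.65 0 0 0.55 0 0 0"

```text
time_s: 18.35
eef_pos: [500.0, 19.1, 37.1]
ee_rot: [0.001, 1.0, 0.002, 0.0]
force: [-0.1, 0.4, -0.7]
grip_width: 0.655
grip_force: 7.8
```

Call:
step_arm:
  commands: "0.65 0 0 0.06 0 0 0;0.65 0 0 0.1 0 0 0;0.65 0 0 0.13 0 0 0;0.65 0 0 0.13 0 0 0;0.65 0 0 0.13 0 0 0"

```text
time_s: 18.77
eef_pos: [500.0, 19.1, 35.9]
ee_rot: [0.001, 1.0, 0.002, 0.0]
force: [-0.6, -0.6, 2.1]
grip_width: 0.654
grip_force: 7.8
```

The tongs are resting on the bars. Opening fully, then rising clear.

Call:
step_arm:
  commands: "0.67 0 0 0.03 0 0 0;0.69 0 0 0.03 0 0 0;0.71 0 0 0.03 0 0 0;0.75 0 0 0.03 0 0 0;0.85 0 0 0.03 0 0 0;1 0 0 0.03 0 0 0;1 0 0 0.03 0 0 0;1 0 0 0.03 0 0 0;1 0 0 0.03 0 0 0;1 0 0 -0.5 0 0 0;1 0 0 -1.5 0 0 0;1 0 0 -3 0 0 0;1 0 0 -6 0 0 0;1 0 0 -10 0 0 0;1 0 0 -14 0 0 0;1 0 0 -18 0 0 0;1 0 0 -21.2 0 0 0;1 0 0 -21.2 0 0 0;1 0 0 -21.2 0 0 0"

```text
time_s: 20.35
eef_pos: [500.3, 19.3, 249.8]
ee_rot: [0.001, 1.0, 0.002, 0.002]
force: [-0.2, -0.4, -0.8]
grip_width: 1.002
grip_force: 0.0
```

Run:
```python
from h import *
s=sense(); print(s["time_s"],s["eef_pos"],s["force"],s["grip_width"])
m=camera_model("wrist"); im=capture("wrist").astype(int); save("n.png",im.astype(np.uint8))
red=((im[:,:,0]>110)&(im[:,:,1]<70)&(im[:,:,2]<70)).astype(np.uint8)
red[:, :180]=0; red[:,330:]=0; red[240:]=0
n,l,st,c=cv2.connectedComponentsWithStats(red)
for i in range(1,n):
    if st[i,4]>40: print(st[i],c[i],np.round(onz("wrist",c[i],42,m),1))
blue=((im[:,:,2]>im[:,:,0]+50)).astype(np.uint8); blue[:,:190]=0; blue[:,330:]=0
y,x=np.nonzero(blue); print("blue",np.percentile(y,[1,99]),np.percentile(x,[1,99]))
a=cv2.imread("pics/c.png")[:,:,::-1].astype(int); blue=((a[:,:,2]>a[:,:,0]+50)).astype(np.uint8); blue[:,:190]=0; blue[:,330:]=0
y,x=np.nonzero(blue); print("blue0",np.percentile(y,[1,99]),np.percentile(x,[1,99]))
capture("scene"); capture("top")
for c in("scene","top"):
  for k,z in dict(dark_roll_mid=32,plate_in=5,light_roll_mid=33,jam_jar=0,cup=0,sugar_bowl=0).items():
    for r in spot_point(c,k)[:1]: print(c,k,round(r["score"],2),np.round(r["xy"],1),np.round(onz(c,r["xy"],z),1))
```

```text
20.35 [500.27338553  19.33462092 249.80533896] [-0.24199086 -0.35594277 -0.8481048 ] 1.002488163347006
[210  42  12  40 301] [215.58471761  61.30564784] [607.1  62.   42. ]
[299  43   9  40 204] [302.67647059  61.72058824] [607.1 -26.1  42. ]
[228 135  10  62 225] [232.54222222 165.03555556] [499.9  47.1  42. ]
[278 135  10  62 195] [282.76410256 165.52820513] [499.5  -9.   42. ]
blue [100. 214.] [214. 297.]
blue0 [ 97. 213.] [212. 296.]
scene dark_roll_mid 0.95 [168.9 212.8] [ 559.6 -262.3   32. ]
scene plate_in 0.66 [175.4 220.9] [ 568.8 -250.6    5. ]
scene light_roll_mid 0.85 [341.3 171.8] [542.2 257.1  33. ]
scene jam_jar 0.88 [228.  268.7] [ 756.4 -146.8    0. ]
scene cup 0.84 [333.6 235.8] [737.9 145.    0. ]
scene sugar_bowl 0.94 [273.9 252.4] [742.9 -23.9   0. ]
top dark_roll_mid 0.56 [362.7 212.3] [ 555.2 -264.1   32. ]
top plate_in 0.65 [356.7 210.9] [ 562.8 -254.9    5. ]
top light_roll_mid 0.73 [165.1 217.3] [522.9 245.   33. ]
top jam_jar 0.96 [316.  142.9] [ 749.7 -146.3    0. ]
top cup 0.6 [214.9 143.3] [738.  132.8   0. ]
top sugar_bowl 0.81 [271.9 139.1] [756.2 -24.2   0. ]
```

```bash
python3 -c "
from rig import *
print(finish_job())"
```

```text
the job is handed in; nothing more can be done
None
```

The dark roll is right side up, within about 10 mm of the plate's centre by the camera estimates. The tongs are back on their rest within about 1 mm and released, the light roll and bystanders were not disturbed, and the job is handed in at about 21 s.

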